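Step the welder's range dial to the yellow mark and confirm

ROBOT

A 7-joint arm with a two-finger parallel gripper is mounted at the origin on the work surface. World frame = base frame: x ahead of the robot, y to its left, z up, the work surface at z = 0. Lengths are in m, angles in rad, forces in N, time in s.
With the tool pointing down it reaches from about 0.425 to 0.875 m from the base axis. Payload 4.7 kg.
Tool frame: the origin (TCP) lies between the finger pads; the fingertips stand 14 mm ahead of it and the grasp point (between the pads) lies 5 mm behind it; z points along the fingers, y is the line along which they close (so a half turn about z gives the same grasp; the last joint's range is limited). The gripper opens to 87 mm and grips with 3 to 60 N. Pads are 19 mm wide; open, the fingers measure 117 mm over their backs; the gripper's body (75 mm by 190 mm) begins 51 mm behind the grasp point.
Start: joints at [1.288, 0.321, -0.07, 1.45, 0.023, 1.371, -0.057], TCP at [0.19, -0.622, 0.237] pointing down, gripper open.
Joint ranges: [-2.86, 2.86], [-0.3, 2.09], [-1.38, 1.24], [0.06, 2.45], [-1.56, 4.7], [0.09, 2.05], [-2.69, 2.69]. Speed limits (rad/s): [2.57, 2.57, 3.14, 3.14, 3.14, 3.14, 3.14].

INTERFACE

Orientations are given as a rotation vector (axis times angle).
In Python, from bench import ctrl gives the robot as it stands.
- The arm moves only by the tool step_arm, never from a script. Its argument "commands" is a list of rows, each an object with "travel": the shift along the tool's x, y, z in m, a list of three; "turn": the turn, a rotation vector about the tool's x, y, z in degrees, a list of three. A call has 1 to 5 rows; each row is the pose to reach, as a shift and turn from the pose commanded when the call began, along the tool's axes at that moment; what a row does not reach only later rows make up. A row lasts 1/10 s, in which the tool goes at most 50 mm and 8.59 degrees, less where a joint would pass 70% of its speed; a pose out of reach is approached as far as the arm can. A call with a gripper value outside its range is refused whole. "gripper" is the opening, from 0 (shut) to 1 (fully open), set as the call begins (left out, the last holds). The fingers move at their own pace and stop on an object; "force" is the grip in N (left out, the last holds). Time passes only in rows, so rows that repeat a pose let the fingers close. It gives the time, the measured TCP pose, the force, the opening and the grip force at its end, in the units of the state.
- ctrl.get_state(): the state, without advancing time (a new reading comes with each control period).
- ctrl.get_image(name): name is "scene" or "top" or "wrist"; returns the picture (420x560x3 uint8, red, green, blue); there is no depth.
- ctrl.camera_model(name): a dict with "fx", "fy", "cx", "cy" (pixels), "k1" (the pictures are not rectified: a ray, as slopes to the right and down, at radius r is drawn at 1 + k1 r^2 times it, then the intrinsics apply), "R" (3x3) and "t" (3): a world point X has camera coordinates R X + t; the wrist camera has in their place "T_tool_cam" (4x4, takes a point from camera to tool coordinates, whose origin is the TCP and whose axes are the flange's). Camera axes: x right, y down, z forward; pixel columns grow to the right and rows downward; lengths in m; the calibration is good to about 2 mm. A picture is of the moment at which its call begins: read the wrist's pose just before it. camera_model takes no time and is no camera call.
- ctrl.close_job(): hands the job in; it is judged then, once.
The state is a dict: "time": time; "joint_positions": joint angles; "qd": joint speeds; "joint_torque": joint torques, N m; "position": TCP position; "tool_rot": TCP orientation; "ft_force": force on the tool from outside, world axes, zero at the start; "torque": the same for the moment, N m; "grip_width": opening from 0.0 (shut) to 1.0 (fully open); "grip_force": force on a finger pad.
Only numpy, scipy, OpenCV 4.12 (cv2) and the standard library are available. Lean on these libraries where they do the work, as an engineer would, in place of code of your own. Each camera call takes 0.05 s, during which the arm holds its last target. There are 200 camera calls.

TASK

On the blue welding box, push the dial's orange tab round with a fingertip until it points squarely at the yellow mark, and take the finger off it. Then press the green button right down and release it. Only push and press, without forcing or gripping the tab, and leave everything else on the bench and on the box where it is.

Things in the scene. Friction and masses are not known exactly. Their poses are not given: they have to be found in the camera images.
- welder: Blue welding current box, fixed to the bench, 260 (x) by 340 (y) by 100 mm high; origin at the centre of its underside. Its flat black top is the control panel, 100 mm above the bench. The dial axis stands at (0, 55 mm), the green button at (-30 mm, -115 mm) in its x, y. Place and yaw vary.
- dial_axis (a point): Centre of the dial, on its turning axis (vertical), 2 mm above the panel. The dial is an aluminium disc of 46 mm radius, 12 mm thick, with a black hub of 20 mm radius up to 20 mm above this point.
- tab_mid (a point): Point in the orange tab, 62 mm out from the dial axis and 24 mm above the dial_axis point. The tab is an upright plate 12 mm thick along the direction of travel; it runs radially from 34 to 76 mm from the axis, its top is 42 mm above dial_axis (44 mm above the panel), and its lower edge is 8 mm above the panel. Outside the disc the panel is flat and free on both sides of the tab.
- aim (a point): Point the tab points at: on the tab's radial line, 98 mm from the dial axis. It turns with the dial and lies over a coloured mark when the dial stands in that mark's place.
- selector (a joint): Angle of the dial in rad, growing clockwise seen from above; at 0 the tab points along the box's -x axis. The four places are at -1.05, -0.35, 0.35 and 1.05; stops at -1.2 and 1.2. Starts near the place at -0.35 (-0.55 to -0.15), which has only a small grey dot. The dial is stiff: it needs 2.5 to 4 N at the tab, does not coast or spring, and stays where it is left.
- button (a joint): Travel of the green button in m: 0 released, 0.006 fully down. A spring returns it; fully down takes about 5 N.
- button_top (a point): Centre of the top face of the round green button (30 mm diameter, pressed downwards, in a grey housing).
- yellow (a point): Centre of the yellow round mark (24 mm diameter, 1.5 mm thick) on the panel, 98 mm from the dial axis, at one of the three places -1.05, 0.35 or 1.05.
- white (a point): Centre of the white round mark, same size, at another of these three places.
- red (a point): Centre of the red round mark, same size, at the third place.
- tin_mid (a point): Middle of a small loose tin, 44 mm diameter, 45 mm high, upright on the back left of the panel (box +x, +y). Leave alone.
- gauge_mid (a point): Middle of a loose steel gauge plate, 30 by 60 by 6 mm, lying on the panel behind the dial (box +x). Leave alone.
- flange_mid (a point): Middle of a loose rusty pipe flange, 120 mm diameter, 34 mm high, on the bench. Leave alone.
- wrench_mid (a point): Underside point of a wrench lying on the bench. Leave alone.
- hammer_mid (a point): Underside point of a hammer lying on the bench. Leave alone.
- spray_mid (a point): Middle of a loose spray can, 60 mm diameter, 160 mm high, upright on the bench. Leave alone.
- brush_mid (a point): Underside point of a brush lying on the bench. Leave alone.

How it is judged:
By the outcome, as a careful person would: the job done as asked, in the order asked, and still so for the second after the job is handed in, with the robot touching nothing.
It also fails if it takes over 53 s, if anything falls off the work surface, if the arm or the gripper's body presses on something with over 40 N, if the wrist force passes 120 N, or if a joint passes its speed limit or range.

## Working session

There is one attempt and no reset: what is moved stays moved. The work goes in short steps, Python scripts to look and compute and a tool call to move; the robot and the scene stay as the last step left them, time stands still between calls to the robot, and variables do not carry over. Pictures are saved under pics/ and viewed, at most 10 in all, crops included, and the job is handed in when it is done.

Besides the shell and the picture viewer there is one more tool, called after "Call:" in YAML: its name, and indented under it one key for each argument. step_arm: Moves the arm, as the interface text tells. Its arguments: {"type":"object","properties":{"commands":{"type":"array"},"gripper":{"type":"number"},"force":{"type":"number"}},"required":["commands"]}

```bash
mkdir -p pics; python3 - <<'E'
from bench import ctrl
import cv2
s=ctrl.get_state();print(s['time'],s['position'],s['tool_rot'],s['grip_width'])
for n in("top","scene"):
    cv2.imwrite(f'pics/{n}0.png',ctrl.get_image(n)[:,:,::-1])
m=ctrl.camera_model("top");print(m)
print(ctrl.camera_model("wrist"))
E
```

```text
0.0 [ 0.18991759 -0.62105889  0.23546149] [-3.10515367e+00 -4.64330244e-01  5.88940193e-04] 1.0000345080963122
{'fx': 440.0420870824736, 'fy': 440.0420870824736, 'cx': 276.4395705233328, 'cy': 217.33283444601338, 'k1': -0.04392834199606951, 'R': array([[ 0.01700593, -0.99984636, -0.00424945],
       [-0.98837076, -0.01616813, -0.15120132],
       [ 0.15110938,  0.00677135, -0.98849386]]), 't': array([-0.01947723,  0.53234479,  1.18733056])}
{'fx': 351.17219156151214, 'fy': 351.17219156151214, 'cx': 276.9791703581735, 'cy': 204.32473948201553, 'k1': -0.053188342144748386, 'T_tool_cam': array([[-1.06648054e-03, -9.56523134e-01, -2.91654515e-01,
         7.92679072e-02],
       [ 9.99999378e-01, -1.11506810e-03,  3.72200112e-07,
         1.08470853e-04],
       [-3.25570664e-04, -2.91654333e-01,  9.56523729e-01,
        -1.49156894e-01],
       [ 0.00000000e+00,  0.00000000e+00,  0.00000000e+00,
         1.00000000e+00]])}
```

View pics/top0.png

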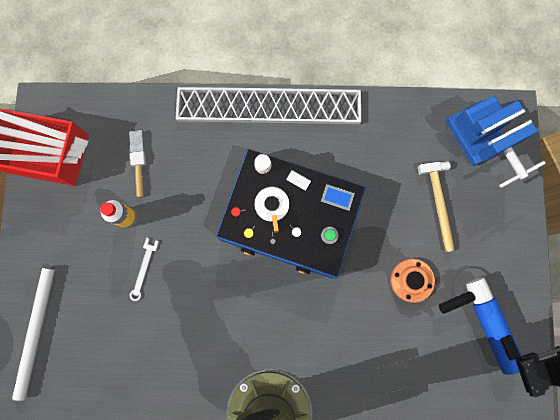

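View pics/scene0.png

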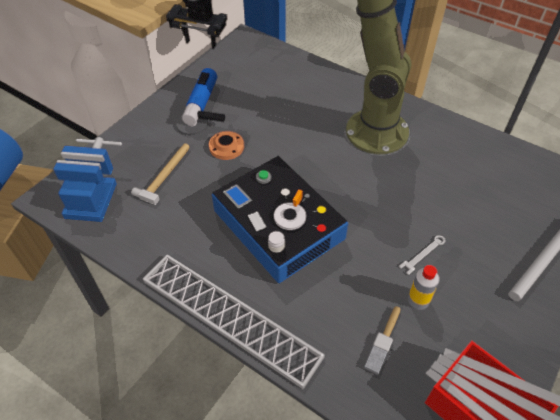

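The top picture shows the box near (290,210): dial (271,204), orange tab about (275,225), yellow (249,233), red (236,212), white (296,232), grey dot (273,241) and button (330,235). Yellow is therefore at +0.35, clockwise from the tab. The tin is at (262,162) and the gauge at (298,180).

```bash
cat > h.py <<'E'
import numpy as np, cv2
from scipy.spatial.transform import Rotation as Ro
from scipy.optimize import least_squares
from bench import ctrl
def cam(name,st=None):
    m=ctrl.camera_model(name)
    if name=='wrist':
        T=np.eye(4);T[:3,:3]=Ro.from_rotvec(st['tool_rot']).as_matrix();T[:3,3]=st['position']
        C=T@m['T_tool_cam'];m['R']=C[:3,:3].T;m['t']=-C[:3,:3].T@C[:3,3]
    return m
def proj(m,X):
    c=np.atleast_2d(X)@m['R'].T+m['t'];s=c[:,:2]/c[:,2:]
    s=s*(1+m['k1']*(s**2).sum(1,keepdims=True))
    return s*m['fx']+[m['cx'],m['cy']]
def back(m,uv,z):
    d=(np.array(uv)-[m['cx'],m['cy']])/m['fx'];s=d.copy()
    for _ in range(8): s=d/(1+m['k1']*(s@s))
    r=m['R'].T@np.r_[s,1];o=-m['R'].T@m['t'];return o+r*(z-o[2])/r[2]
def blob(im,uv,lo,hi,rad=14):
    u,v=map(int,uv);h=cv2.cvtColor(im,cv2.COLOR_RGB2HSV);M=cv2.inRange(h,np.array(lo),np.array(hi))
    K=np.zeros_like(M);K[max(0,v-rad):v+rad,max(0,u-rad):u+rad]=1;ys,xs=np.nonzero(M*K)
    return np.array([xs.mean(),ys.mean()]),len(xs)
# local (box) points; place angle a: direction (-cos a, +sin a) (clockwise from above from -x)
def radial(a,r,z): return np.array([-r*np.cos(a),55e-3+r*np.sin(a),z])
def world(p,L): 
    c,s=np.cos(p[2]),np.sin(p[2]);L=np.atleast_2d(L)
    return np.c_[p[0]+c*L[:,0]-s*L[:,1],p[1]+s*L[:,0]+c*L[:,1],L[:,2]]
E
python3 - <<'E'
from h import *
im=cv2.imread('pics/top0.png')[:,:,::-1].copy();m=cam('top')
obs={'y':blob(im,(249,233),(20,120,100),(35,255,255),8),'r':blob(im,(236,212),(0,120,80),(8,255,255),8),
'w':blob(im,(296,232),(0,0,170),(180,60,255),8),'b':blob(im,(330,235),(45,80,60),(85,255,255),12),'d':(np.array([272,204.]),0),
'tab':blob(im,(275,225),(8,150,120),(19,255,255),13)}
print(obs)
L=np.array([radial(.35,.098,.1015),radial(1.05,.098,.1015),radial(-1.05,.098,.1015),[-.03,-.115,.112]])
O=np.array([obs[k][0] for k in'yrwb'])
f=least_squares(lambda p:(proj(m,world(p,L))-O).ravel(),[.55,0,.4]);p=f.x
print(p,f.fun)
print('dial',world(p,[0,.055,.102]),'box->pix',proj(m,world(p,[0,.055,.122])))
t=back(m,obs['tab'][0],.13);d=t[:2]-world(p,[0,.055,0])[0,:2]
print('tab',t,np.hypot(*d))
c,s=np.cos(p[2]),np.sin(p[2]);l=np.array([c*d[0]+s*d[1],-s*d[0]+c*d[1]]);print('angle',np.arctan2(l[1],-l[0]))
print('button',world(p,[-.03,-.115,.11]),'yellow',world(p,L[0]))
E
```

```text
{'y': (array([248.09459459, 232.7027027 ]), 74), 'r': (array([235.24657534, 211.38356164]), 73), 'w': (array([296.07246377, 231.88405797]), 69), 'b': (array([329.77981651, 234.60550459]), 109), 'd': (array([272., 204.]), 0), 'tab': (array([274.97826087, 223.39130435]), 46)}
[ 0.54150215 -0.04976278 -0.30812612] [ 0.16280257  0.15054875  0.10241847 -0.0116792   0.05800874 -0.23639434
 -0.31925308  0.10455786]
dial [[0.5581822  0.00264691 0.102     ]] box->pix [[271.41294782 202.86983595]]
tab [ 0.50303938 -0.0077077   0.13      ] 0.05610658342747237
angle -0.4937427535835669
button [[ 0.47803859 -0.15024848  0.11      ]] yellow [[0.4806505  0.06258719 0.1015    ]]
```

The fit agrees to 0.3 px. The tab is near -0.49, the yellow mark is at +0.35, and everything is in reach. Next I shut the gripper and move over the box.

Call:
step_arm:
  commands:
    - {"travel": [0.454, -0.457, -0.015], "turn": [0, 0, -83]}
    - {"travel": [0.454, -0.457, -0.015], "turn": [0, 0, -83]}
    - {"travel": [0.454, -0.457, -0.015], "turn": [0, 0, -83]}
    - {"travel": [0.454, -0.457, -0.015], "turn": [0, 0, -83]}
    - {"travel": [0.454, -0.457, -0.015], "turn": [0, 0, -83]}
  gripper: 0
  force: 20

```text
time: 0.6
position: [0.3071, -0.3984, 0.242]
tool_rot: [-2.716, -1.578, 0.0]
ft_force: [1.0, 0.1, 0.0]
grip_width: 0.633
grip_force: 0.0
```

```bash
cat >> h.py <<'E'
P=[0.54150215,-0.04976278,-0.30812612]
def go(X,yaw=None,st=None):
    s=st or ctrl.get_state();R=Ro.from_rotvec(s['tool_rot']).as_matrix()
    x=np.array([np.cos(yaw),np.sin(yaw),0]);z=np.array([0,0,-1.]);G=np.c_[x,np.cross(z,x),z]
    print('t',round(s['time'],2),'pos',s['position'].round(4),'yaw',np.degrees(np.arctan2(R[1,0],R[0,0])).round(2),'F',np.round(s['ft_force'],1),'grip',round(s['grip_width'],2))
    print('travel',(R.T@(np.array(X)-s['position'])).round(4),'turn',np.degrees(Ro.from_matrix(R.T@G).as_rotvec()).round(2))
E
python3 -c "
from h import *
go([.49,-.05,.25],np.radians(100))"
```

```text
t 0.6 pos [ 0.3071 -0.3984  0.242 ] yaw 60.32 F [1.  0.1 0. ] grip 0.63
travel [ 0.3932 -0.0136 -0.008 ] turn [-3.000e-02 -1.000e-02 -3.968e+01]
```

Call:
step_arm:
  commands:
    - {"travel": [0.393, -0.014, -0.008], "turn": [0, 0, -39.7]}
    - {"travel": [0.393, -0.014, -0.008], "turn": [0, 0, -39.7]}
    - {"travel": [0.393, -0.014, -0.008], "turn": [0, 0, -39.7]}
    - {"travel": [0.393, -0.014, -0.008], "turn": [0, 0, -39.7]}
    - {"travel": [0.393, -0.014, -0.008], "turn": [0, 0, -39.7]}

```text
time: 1.1
position: [0.4243, -0.1778, 0.2473]
tool_rot: [2.02, 2.406, -0.001]
ft_force: [0.8, -0.7, -0.2]
grip_width: 0.171
grip_force: 0.0
```

```bash
python3 -c "
from h import *
go([.49,-.05,.25],np.radians(100))"
```

```text
t 1.1 pos [ 0.4243 -0.1778  0.2473] yaw 99.95 F [ 0.8 -0.7 -0.2] grip 0.17
travel [ 0.1145  0.0868 -0.0027] turn [-0.01  0.03 -0.05]
```

Call:
step_arm:
  commands:
    - {"travel": [0.114, 0.087, -0.003], "turn": [0, 0, 0]}
    - {"travel": [0.114, 0.087, -0.003], "turn": [0, 0, 0]}
    - {"travel": [0.114, 0.087, -0.003], "turn": [0, 0, 0]}
    - {"travel": [0.114, 0.087, -0.003], "turn": [0, 0, 0]}
    - {"travel": [0.114, 0.087, -0.003], "turn": [0, 0, 0]}

```text
time: 1.6
position: [0.4904, -0.052, 0.2501]
tool_rot: [-2.022, -2.403, 0.001]
ft_force: [-0.2, -0.5, -0.4]
grip_width: 0.006
grip_force: 0.0
```

```bash
python3 - <<'E'
from h import *
s=ctrl.get_state();im=ctrl.get_image('wrist');cv2.imwrite('pics/w1.png',im[:,:,::-1]);np.savez('w1.npz',p=s['position'],r=s['tool_rot'])
go([.49,-.05,.25],np.radians(100))
m=cam('wrist',s)
for n,L in dict(y=radial(.35,.098,.1015),w=radial(-1.05,.098,.1015),r=radial(1.05,.098,.1015),b=[-.03,-.115,.112],hub=[0,.055,.122],tabtop=radial(-.49,.055,.144)).items(): print(n,proj(m,world(P,L)).round(0))
E
```

```text
t 1.65 pos [ 0.4901 -0.0536  0.25  ] yaw 99.66 F [-0.3 -0.7  0.7] grip 0.0
travel [ 0.0035  0.0005 -0.    ] turn [-0.07  0.02 -0.34]
y [[291.  53.]]
w [[271. 204.]]
r [[371.  18.]]
b [[247. 294.]]
hub [[375. 148.]]
tabtop [[308. 152.]]
```

View pics/w1.png

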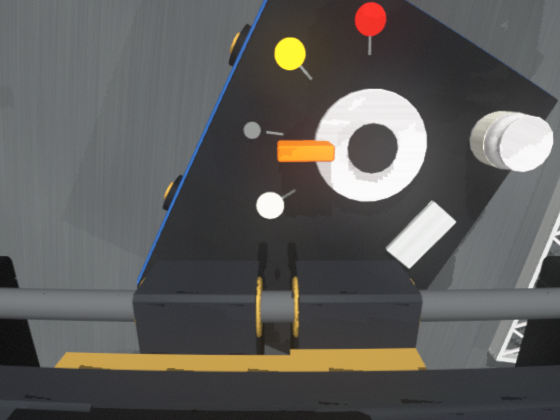

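The wrist picture matches the predictions: yellow (290,53), red (371,18), white (270,205), hub (373,148), and the tab's top spanning about (278,151) to (334,152). I'll refine the box pose and tab angle from it.

```bash
python3 - <<'E'
from h import *
im=cv2.imread('pics/w1.png')[:,:,::-1].copy();d=np.load('w1.npz');s=dict(position=d['p'],tool_rot=d['r']);m=cam('wrist',s)
Y=[blob(im,(290,53),(20,120,100),(35,255,255),25),blob(im,(371,20),(0,120,80),(8,255,255),22),blob(im,(270,205),(0,0,170),(180,60,255),17)]
h=cv2.cvtColor(im,cv2.COLOR_RGB2HSV);M=cv2.inRange(h,(8,150,60),(19,255,255));M[:120]=0;M[190:]=0;M[:,:250]=0;M[:,350:]=0
O=np.array([y[0] for y in Y]+[[373,147.5]]);print(O.round(1).tolist())
L=np.array([radial(.35,.098,.1015),radial(1.05,.098,.1015),radial(-1.05,.098,.1015),[0,.055,.122]])
f=least_squares(lambda p:(proj(m,world(p,L))-O).ravel(),P);p=f.x;print('pose',p,f.fun.round(1))
# tab: fit silhouette by IoU over angle
def sil(a):
    K=np.zeros(M.shape,np.uint8);V=[]
    for r in(.034,.076):
        for w in(-.006,.006):
            for z in(.108,.144):
                V.append(radial(a,r,z)+w*np.array([np.sin(a),np.cos(a),0]))
    cv2.fillConvexPoly(K,cv2.convexHull(proj(m,world(p,V)).round().astype(np.int32)),255);return K
A=np.arange(-.65,.0,.01);I=[(M&sil(a)).sum()/ (M|sil(a)).sum() for a in A];a=A[np.argmax(I)];print('tab',a,max(I))
c=p[2]
for n,b in(('start',a),('yellow',.35)):
    q=world(p,radial(b,.062,0))[0];e=world([0,0,c],np.array([[np.sin(b),np.cos(b),0]]))[0];print(n,'tabmid',q[:2],'travel dir',e[:2],np.degrees(np.arctan2(e[1],e[0])))
R=Ro.from_rotvec(s['tool_rot']).as_matrix()
for y in(-.015,.015):
  for x in(-.0095,.0095): print('tip px',x,y,proj(m,s['position']+R@[x,y,.014]))
print('dial',world(p,[0,.055,.102]),'button',world(p,[-.03,-.115,.11]))
E
```

```text
[[289.5, 53.2], [369.9, 18.8], [269.7, 204.9], [373.0, 147.5]]
pose [ 0.54038402 -0.05035197 -0.3077191 ] [-0.  -0.1 -0.3 -0.2  0.1 -0.4  0.2  0.6]
tab -0.4999999999999999 0.8712349397590361
start tabmid [ 0.49618533 -0.00978358] travel dir [-0.19109825  0.98157091] 101.01688385711856
yellow tabmid [0.50797663 0.03996594] travel dir [0.61131337 0.79138863] 52.3154712709986
tip px -0.0095 -0.015 [[250.31551393 277.48655401]]
tip px 0.0095 -0.015 [[249.39321338 243.81873139]]
tip px -0.0095 0.015 [[307.98253961 277.42341487]]
tip px 0.0095 0.015 [[308.96774729 243.75534087]]
dial [[0.55704273 0.00206451 0.102     ]] button [[ 0.47696136 -0.15086349  0.11      ]]
```

```bash
sed -i 's/^P=.*/P=[0.54038402,-0.05035197,-0.3077191]/' h.py; cat >> h.py <<'E'
def finger(a,off,r=.062,z=.134,Pp=P):
    "tool centre behind the tab at dial angle a, off = distance tab midplane to tool axis; yaw of tool x = travel"
    e=np.array([np.sin(a),np.cos(a),0]);X=world(Pp,radial(a,r,z)-off*e)[0];w=world([0,0,Pp[2]],e)[0]
    return X,np.arctan2(w[1],w[0])
E
python3 -c "
from h import *
go(*finger(-.5,.032))"
```

```text
t 1.65 pos [ 0.4901 -0.0536  0.25  ] yaw 99.66 F [-0.3 -0.7  0.7] grip 0.0
travel [0.0102 0.0143 0.116 ] turn [-0.07  0.02 -1.35]
```

Call:
step_arm:
  commands:
    - {"travel": [0.01, 0.014, 0.04], "turn": [0, 0, 1.35]}
    - {"travel": [0.01, 0.014, 0.08], "turn": [0, 0, -1.35]}
    - {"travel": [0.01, 0.014, 0.105], "turn": [0, 0, -1.35]}
    - {"travel": [0.01, 0.014, 0.116], "turn": [0, 0, -1.35]}
    - {"travel": [0.01, 0.014, 0.116], "turn": [0, 0, -1.35]}

```text
time: 2.15
position: [0.5013, -0.0421, 0.1331]
tool_rot: [-1.999, -2.42, 0.003]
ft_force: [0.4, -0.0, 0.8]
grip_width: 0.003
grip_force: 0.0
```

```bash
python3 - <<'E'
from h import *
go(*finger(-.5,.0155))
s=ctrl.get_state()
for a in (-.4,-.2,0,.2,.35):
    go(*finger(a,.0155),st=s)
im=ctrl.get_image('wrist');cv2.imwrite('pics/w2.png',im[:,:,::-1])
E
```

```text
t 2.15 pos [ 0.5013 -0.0421  0.1331] yaw 100.88 F [ 0.4 -0.   0.8] grip 0.0
travel [ 0.0172  0.0012 -0.0009] turn [-0.18 -0.05 -0.14]
t 2.15 pos [ 0.5013 -0.0421  0.1331] yaw 100.88 F [ 0.4 -0.   0.8] grip 0.0
travel [ 0.0235 -0.0001 -0.0009] turn [-0.18 -0.04  5.59]
t 2.15 pos [ 0.5013 -0.0421  0.1331] yaw 100.88 F [ 0.4 -0.   0.8] grip 0.0
travel [ 0.0362 -0.0007 -0.0009] turn [-0.18 -0.02 17.05]
t 2.15 pos [ 0.5013 -0.0421  0.1331] yaw 100.88 F [ 0.4 -0.   0.8] grip 0.0
travel [ 0.0488  0.0012 -0.0009] turn [-0.19 -0.   28.51]
t 2.15 pos [ 0.5013 -0.0421  0.1331] yaw 100.88 F [ 0.4 -0.   0.8] grip 0.0
travel [ 0.0608  0.0056 -0.0009] turn [-1.900e-01  2.000e-02  3.997e+01]
t 2.15 pos [ 0.5013 -0.0421  0.1331] yaw 100.88 F [ 0.4 -0.   0.8] grip 0.0
travel [ 0.0691  0.0105 -0.0009] turn [-1.900e-01  3.000e-02  4.857e+01]
```

View pics/w2.png

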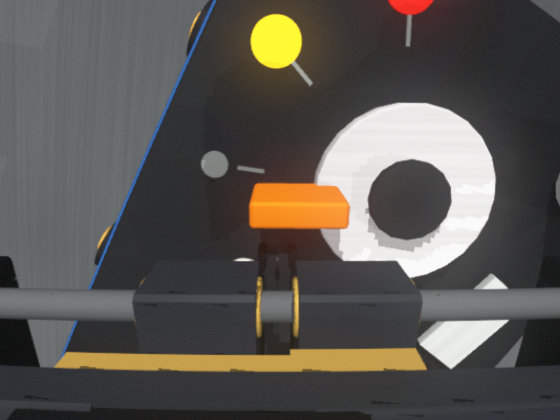

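The finger stands behind the tab (tab face at (300,215)), with the panel free around it. Next I push along the arc.

Call:
step_arm:
  commands:
    - {"travel": [0.01, 0.001, -0.001], "turn": [0, 0, 0]}
    - {"travel": [0.017, 0.001, -0.001], "turn": [0, 0, 0]}
    - {"travel": [0.0235, 0.0, -0.001], "turn": [0, 0, 5.6]}
    - {"travel": [0.03, -0.0005, -0.001], "turn": [0, 0, 11.3]}
    - {"travel": [0.036, -0.0007, -0.001], "turn": [0, 0, 17]}

```text
time: 2.7
position: [0.4963, -0.0062, 0.1372]
tool_rot: [2.335, 2.094, 0.001]
ft_force: [0.6, -4.1, 0.8]
grip_width: 0.003
grip_force: 1.9
```

```bash
python3 - <<'E'
from h import *
s=ctrl.get_state()
for a in (-.2,-.1,0,.1,.2,.25): go(*finger(a,.0155),st=s)
E
```

```text
t 2.7 pos [ 0.4963 -0.0062  0.1372] yaw 83.77 F [ 0.6 -4.1  0.8] grip 0.0
travel [-0.0007 -0.0026  0.0032] turn [ 0.23  0.16 -0.05]
t 2.7 pos [ 0.4963 -0.0062  0.1372] yaw 83.77 F [ 0.6 -4.1  0.8] grip 0.0
travel [ 0.0056 -0.0038  0.0032] turn [0.24 0.15 5.68]
t 2.7 pos [ 0.4963 -0.0062  0.1372] yaw 83.77 F [ 0.6 -4.1  0.8] grip 0.0
travel [ 0.0119 -0.0044  0.0032] turn [ 0.25  0.14 11.41]
t 2.7 pos [ 0.4963 -0.0062  0.1372] yaw 83.77 F [ 0.6 -4.1  0.8] grip 0.0
travel [ 0.0183 -0.0044  0.0032] turn [ 0.25  0.13 17.13]
t 2.7 pos [ 0.4963 -0.0062  0.1372] yaw 83.77 F [ 0.6 -4.1  0.8] grip 0.0
travel [ 0.0247 -0.0037  0.0031] turn [ 0.26  0.12 22.86]
t 2.7 pos [ 0.4963 -0.0062  0.1372] yaw 83.77 F [ 0.6 -4.1  0.8] grip 0.0
travel [ 0.0278 -0.0032  0.0031] turn [ 0.26  0.11 25.73]
```

Call:
step_arm:
  commands:
    - {"travel": [0.0056, -0.002, 0.002], "turn": [0, 0, 5.7]}
    - {"travel": [0.012, -0.003, 0.002], "turn": [0, 0, 11.4]}
    - {"travel": [0.018, -0.003, 0.002], "turn": [0, 0, 17.1]}
    - {"travel": [0.0245, -0.0025, 0.002], "turn": [0, 0, 22.9]}
    - {"travel": [0.0245, -0.0025, 0.002], "turn": [0, 0, 22.9]}

```text
time: 3.2
position: [0.496, 0.0197, 0.1348]
tool_rot: [2.702, 1.598, 0.002]
ft_force: [0.4, -0.6, 0.0]
grip_width: 0.007
grip_force: 0.3
```

```bash
cat >> h.py <<'E'
def tab(im,m,p=P,lo=-1.1,hi=1.1):
    h=cv2.cvtColor(im,cv2.COLOR_RGB2HSV);M=cv2.inRange(h,(8,150,60),(19,255,255))
    n,lab,stt,_=cv2.connectedComponentsWithStats(M);
    def sil(a):
        K=np.zeros(M.shape,np.uint8)
        V=[radial(a,r,z)+w*np.array([np.sin(a),np.cos(a),0]) for r in(.034,.076) for w in(-.006,.006) for z in(.108,.144)]
        cv2.fillConvexPoly(K,cv2.convexHull(proj(m,world(p,V)).round().astype(np.int32)),255);return K
    c=proj(m,world(p,[0,.055,.12]))[0];D=np.zeros_like(M);
    q=[radial(t,.11,.11) for t in np.linspace(0,6.3,40)]
    cv2.fillConvexPoly(D,cv2.convexHull(proj(m,world(p,q)).round().astype(np.int32)),255);M&=D
    A=np.arange(lo,hi,.005);I=np.array([(M&sil(a)).sum()/(M|sil(a)).sum() for a in A]);g=I>I.max()-.01
    return A[g].mean(),I.max()
E
python3 - <<'E'
from h import *
s=ctrl.get_state();im=ctrl.get_image('wrist');cv2.imwrite('pics/w3.png',im[:,:,::-1])
print(tab(im,cam('wrist',s)), tab(ctrl.get_image('top'),cam('top')))
for o in(.0135,.0155,.0175): go(*finger(.2,o),st=s)
E
```

```text
(np.float64(0.23499999999997145), np.float64(0.8955010224948875)) (np.float64(-0.0025000000000234995), np.float64(0.0))
t 3.2 pos [0.496  0.0197 0.1348] yaw 61.18 F [ 0.4 -0.6  0. ] grip 0.01
travel [ 0.0007 -0.0001  0.0008] turn [ 0.17 -0.    0.27]
t 3.2 pos [0.496  0.0197 0.1348] yaw 61.18 F [ 0.4 -0.6  0. ] grip 0.01
travel [-0.0013 -0.0001  0.0008] turn [ 0.17 -0.    0.27]
t 3.2 pos [0.496  0.0197 0.1348] yaw 61.18 F [ 0.4 -0.6  0. ] grip 0.01
travel [-0.0033 -0.0001  0.0008] turn [ 0.17 -0.    0.27]
```

View pics/w3.png

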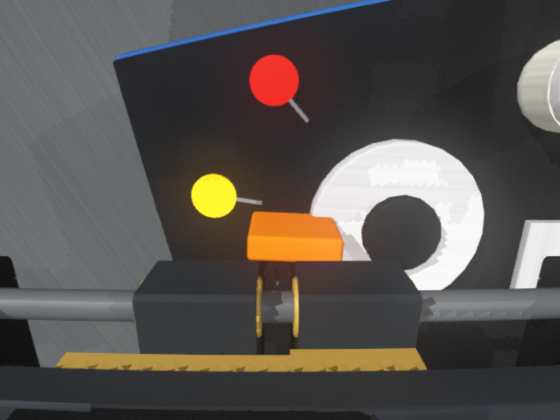

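The tab is just short of yellow: mark at (214,195), fitted angle about 0.22. I'll push 0.11 rad more, back off, and look.

Call:
step_arm:
  commands:
    - {"travel": [0.0025, -0.0005, 0], "turn": [0, 0, 2.2]}
    - {"travel": [0.005, -0.001, 0], "turn": [0, 0, 4.4]}
    - {"travel": [0.0069, -0.0013, 0], "turn": [0, 0, 6.3]}
    - {"travel": [0.0069, -0.0013, 0], "turn": [0, 0, 6.3]}
    - {"travel": [0.0069, -0.0013, 0], "turn": [0, 0, 6.3]}

```text
time: 3.8
position: [0.497, 0.0257, 0.1336]
tool_rot: [2.787, 1.449, -0.001]
ft_force: [-2.2, -1.7, 2.1]
grip_width: 0.008
grip_force: 1.3
```

Call:
step_arm:
  commands:
    - {"travel": [-0.01, 0, 0], "turn": [0, 0, 0]}
    - {"travel": [-0.02, 0, 0], "turn": [0, 0, 0]}
    - {"travel": [-0.02, 0, -0.05], "turn": [0, 0, 0]}
    - {"travel": [-0.02, 0, -0.1], "turn": [0, 0, 0]}
    - {"travel": [-0.02, 0, -0.1], "turn": [0, 0, 0]}

```text
time: 4.3
position: [0.4894, 0.0094, 0.2401]
tool_rot: [2.783, 1.443, 0.015]
ft_force: [-0.1, -0.4, 0.3]
grip_width: 0.002
grip_force: 0.0
```

```bash
python3 - <<'E'
from h import *
s=ctrl.get_state();im=ctrl.get_image('wrist');cv2.imwrite('pics/w4.png',im[:,:,::-1])
m=cam('wrist',s);print(tab(im,m),s['time'],s['ft_force'])
for n,L in dict(y=radial(.35,.098,.1015),r=radial(1.05,.098,.1015),hub=[0,.055,.122]).items(): print(n,proj(m,world(P,L)).round(1))
V=[radial(.35,r,.144)+w*np.array([np.sin(.35),np.cos(.35),0]) for r in(.034,.076) for w in(-.006,.006)]
print(proj(m,world(P,V)).round(1).tolist())
E
```

```text
(np.float64(0.31499999999996975), np.float64(0.9156956819739548)) 4.3 [-0.10326849 -0.38056688  0.26340912]
y [[229.1 152.2]]
r [[259.5  72.3]]
hub [[353.2 161.3]]
[[311.9, 172.8], [313.1, 156.1], [252.9, 170.5], [253.3, 153.6]]
```

View pics/w4.png

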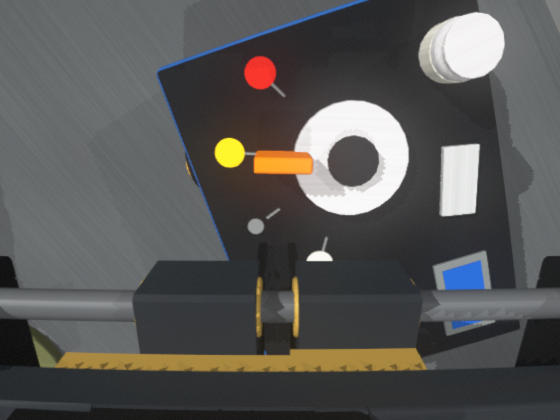

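Yellow is at (229,152), the tab from (254,162) to (312,163) and the hub at (353,161). The tab still falls slightly short. I'll refine this with the pose refitted in the same picture.

```bash
cat >> h.py <<'E'
def measure(im,s):
    m=cam('wrist',s)
    L=np.array([radial(.35,.098,.1015),radial(1.05,.098,.1015)]);g=proj(m,world(P,L))
    O=np.array([blob(im,g[0],(20,120,100),(35,255,255),20)[0],blob(im,g[1],(0,120,80),(7,255,255),20)[0]])
    h=proj(m,world(P,[0,.055,.122]))[0]
    f=least_squares(lambda p:(proj(m,world(p,L))-O).ravel(),P);p=f.x
    print('pose',p.round(4),f.fun.round(2))
    return p,tab(im,m,p)
E
python3 - <<'E'
from h import *
s=ctrl.get_state();im=cv2.imread('pics/w4.png')[:,:,::-1].copy()
p,t=measure(im,s);print(t)
# top-face fit: bright orange
h=cv2.cvtColor(im,cv2.COLOR_RGB2HSV);M=cv2.inRange(h,(8,150,60),(22,255,255))
for u in(258,270,285,300): 
    c=np.nonzero(M[140:190,u])[0]+140;print(u,c.min(),c.max(),h[c.min():c.max()+1,u,2])
m=cam('wrist',s)
for a in(.3,.35):
  print(a,proj(m,world(p,[radial(a,r,.144)+w*np.array([np.sin(a),np.cos(a),0]) for r in(.034,.076) for w in(-.006,.006)])).round(1).tolist())
for o in (.025,.0155): go(*finger(.33,o),st=s)
E
```

```text
pose [ 0.5381 -0.0508 -0.31  ] [-0.15  0.38  0.15 -0.34]
(np.float64(0.32499999999996954), np.float64(0.8931195724782899))
258 150 173 [130 218 226 225 227 227 232 248 254 254 254 254 254 254 254 254 254 254
 254 254 254 253 239 163]
270 150 173 [132 219 226 226 227 227 231 245 254 254 254 254 254 254 254 254 254 254
 254 254 254 254 246 207]
285 151 174 [189 224 227 228 227 229 240 253 254 254 254 254 254 254 254 254 254 254
 254 254 254 250 221 110]
300 153 173 [227 227 228 229 236 252 254 254 255 255 254 254 254 254 254 254 254 254
 254 252 234]
0.3 [[312.8, 176.4], [313.2, 159.5], [253.2, 176.8], [252.8, 159.8]]
0.35 [[312.5, 174.0], [313.8, 157.1], [252.8, 171.5], [253.3, 154.4]]
t 4.35 pos [0.4877 0.0092 0.2369] yaw 54.81 F [-0.  -0.5 -1. ] grip 0.01
travel [ 0.0103 -0.0025  0.1029] turn [ 0.37 -0.18  1.35]
t 4.35 pos [0.4877 0.0092 0.2369] yaw 54.81 F [-0.  -0.5 -1. ] grip 0.01
travel [ 0.0198 -0.0022  0.103 ] turn [ 0.37 -0.18  1.35]
```

The top face fits an angle of about 0.33. One more nudge of about 1.2 mm beyond the last contact should finish it.

Call:
step_arm:
  commands:
    - {"travel": [0, 0, 0.05], "turn": [0, 0, 0.5]}
    - {"travel": [0.004, 0, 0.09], "turn": [0, 0, 1]}
    - {"travel": [0.01, 0, 0.1], "turn": [0, 0, 1]}
    - {"travel": [0.014, 0, 0.1], "turn": [0, 0, 1]}
    - {"travel": [0.017, 0, 0.1], "turn": [0, 0, 1]}

```text
time: 4.85
position: [0.4967, 0.0241, 0.1346]
tool_rot: [2.801, 1.423, 0.003]
ft_force: [-1.0, 0.9, 0.2]
grip_width: 0.006
grip_force: 0.0
```

Call:
step_arm:
  commands:
    - {"travel": [0.0015, 0, 0], "turn": [0, 0, 0]}
    - {"travel": [0.003, 0, 0], "turn": [0, 0, 0]}
    - {"travel": [0.0043, 0, 0], "turn": [0, 0, 0]}
    - {"travel": [0.0043, 0, 0], "turn": [0, 0, 0]}
    - {"travel": [0.0043, 0, 0], "turn": [0, 0, 0]}

```text
time: 5.35
position: [0.4984, 0.0264, 0.1338]
tool_rot: [2.801, 1.421, 0.001]
ft_force: [-0.7, -2.6, 1.2]
grip_width: 0.008
grip_force: 1.2
```

Call:
step_arm:
  commands:
    - {"travel": [-0.01, 0, 0], "turn": [0, 0, 0]}
    - {"travel": [-0.02, 0, 0], "turn": [0, 0, 0]}
    - {"travel": [-0.02, 0, -0.05], "turn": [0, 0, 0]}
    - {"travel": [-0.02, 0, -0.1], "turn": [0, 0, 0]}
    - {"travel": [-0.02, 0, -0.1], "turn": [0, 0, 0]}

```text
time: 5.85
position: [0.4898, 0.0108, 0.2399]
tool_rot: [2.796, 1.418, 0.015]
ft_force: [1.0, -0.8, -0.3]
grip_width: 0.001
grip_force: 0.0
```

```bash
python3 - <<'E'
from h import *
ctrl.get_image('wrist')
s=ctrl.get_state();im=ctrl.get_image('wrist');cv2.imwrite('pics/w5.png',im[:,:,::-1])
p,t=measure(im,s);print(t,tab(im,cam('wrist',s)))
cv2.imwrite('pics/w5c.png',cv2.resize(im[50:230,180:420,::-1],(720,540),interpolation=cv2.INTER_CUBIC))
h=cv2.cvtColor(im,cv2.COLOR_RGB2HSV)
# top face (bright) fit
M=cv2.inRange(h,(8,150,242),(22,255,255));n,l,st,ce=cv2.connectedComponentsWithStats(M);i=1+np.argmax(st[1:,4]);ys,xs=np.nonzero(l==i);print(st[i],ce[i])
m=cam('wrist',s)
for pp in(p,P):
  A=np.arange(.2,.5,.005);I=[]
  for a in A:
    K=np.zeros(M.shape,np.uint8);V=[radial(a,r,.144)+w*np.array([np.sin(a),np.cos(a),0]) for r in(.034,.076) for w in(-.006,.006)]
    cv2.fillConvexPoly(K,cv2.convexHull((proj(m,world(pp,V))*16).round().astype(np.int32)),255,shift=4);k=K>0;q=l==i;I.append((k&q).sum()/(k|q).sum())
  print('top',A[np.argmax(I)],max(I))
X=world(P,[-.03,-.115,.16])[0];go(X,np.radians(54.8))
E
```

```text
pose [ 0.5404 -0.0505 -0.3081] [ 0.   -0.01 -0.    0.01]
(np.float64(0.34249999999996916), np.float64(0.9025032938076416)) (np.float64(0.34249999999996916), np.float64(0.9096945551128818))
[256 156  59  16 882] [284.62018141 163.61904762]
top 0.34000000000000014 0.8003629764065335
top 0.34000000000000014 0.8062157221206582
t 5.95 pos [0.4867 0.0104 0.2345] yaw 53.79 F [ 0.5 -0.3 -0.2] grip 0.01
travel [-0.1359  0.0872  0.0746] turn [ 0.15 -0.05 -1.01]
```

View pics/w5c.png

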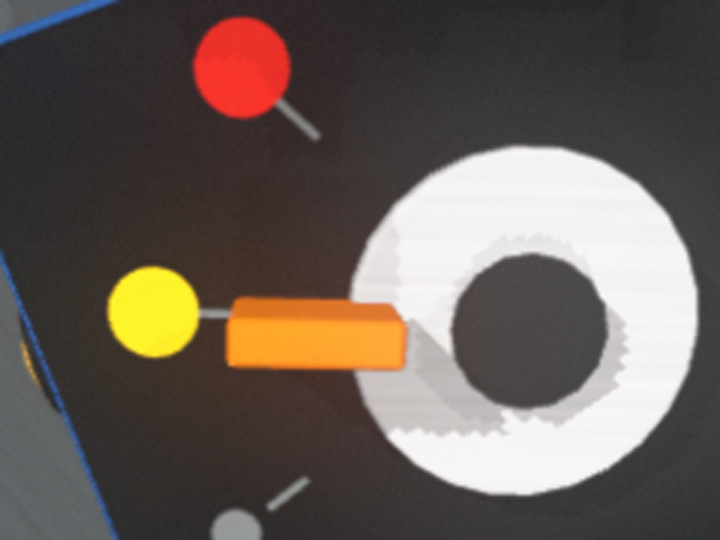

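The tab points at yellow (crop: mark (153,312), tab line (230–405,335), with its foot in line with the mark's tick). The fit gives 0.342 against 0.35, about 0.5° off, which is good. Now the button.

Call:
step_arm:
  commands:
    - {"travel": [-0.136, 0.087, 0.0], "turn": [0, 0, 0]}
    - {"travel": [-0.136, 0.087, 0.0], "turn": [0, 0, 0]}
    - {"travel": [-0.136, 0.087, 0.0], "turn": [0, 0, 0]}
    - {"travel": [-0.136, 0.087, 0.04], "turn": [0, 0, 0]}
    - {"travel": [-0.136, 0.087, 0.065], "turn": [0, 0, 0]}

```text
time: 6.45
position: [0.4735, -0.1535, 0.1648]
tool_rot: [-2.803, -1.412, 0.005]
ft_force: [-0.6, -0.2, -1.5]
grip_width: 0.004
grip_force: 0.0
```

Call:
step_arm:
  commands:
    - {"travel": [0, 0, 0], "turn": [0, 0, 0]}
    - {"travel": [0, 0, 0], "turn": [0, 0, 0]}

```text
time: 6.65
position: [0.4755, -0.1497, 0.1677]
tool_rot: [-2.799, -1.422, 0.002]
ft_force: [0.4, 0.4, 0.6]
grip_width: 0.003
grip_force: 0.0
```

```bash
python3 - <<'E'
from h import *
im=ctrl.get_image('top');s=ctrl.get_state();cv2.imwrite('pics/t2.png',cv2.resize(im[170:270,240:380,::-1],(700,500),interpolation=cv2.INTER_CUBIC))
w=ctrl.get_image('wrist');cv2.imwrite('pics/w6.png',w[:,:,::-1])
go(world(P,[-.03,-.115,.135])[0],np.radians(54),st=s)
E
```

```text
t 6.7 pos [ 0.4765 -0.1498  0.1689] yaw 53.89 F [ 0.1 -0.5  0.3] grip 0.0
travel [-0.0006  0.001   0.0339] turn [ 0.   -0.02 -0.11]
```

View pics/w6.png

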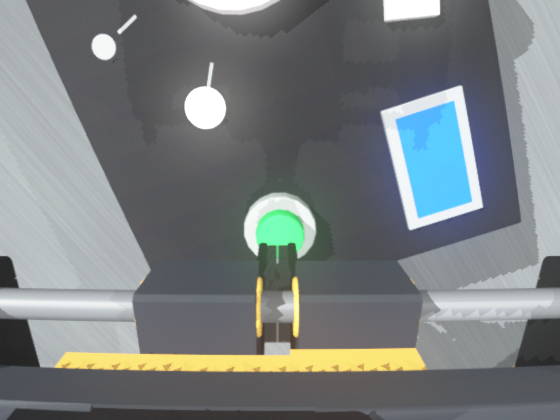

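The button (280,232) lies in line with the fingertips (278,250). Next I descend onto it.

Call:
step_arm:
  commands:
    - {"travel": [-0.0005, 0.001, 0.01], "turn": [0, 0, 0]}
    - {"travel": [-0.0005, 0.001, 0.018], "turn": [0, 0, 0]}
    - {"travel": [-0.0005, 0.001, 0.023], "turn": [0, 0, 0]}
    - {"travel": [-0.0005, 0.001, 0.026], "turn": [0, 0, 0]}
    - {"travel": [-0.0005, 0.001, 0.029], "turn": [0, 0, 0]}

```text
time: 7.25
position: [0.4768, -0.1513, 0.1391]
tool_rot: [-2.801, -1.422, 0.0]
ft_force: [0.2, 0.1, -0.1]
grip_width: 0.003
grip_force: 0.0
```

Call:
step_arm:
  commands:
    - {"travel": [0, 0, 0.002], "turn": [0, 0, 0]}
    - {"travel": [0, 0, 0.004], "turn": [0, 0, 0]}
    - {"travel": [0, 0, 0.006], "turn": [0, 0, 0]}
    - {"travel": [0, 0, 0.006], "turn": [0, 0, 0]}

```text
time: 7.65
position: [0.4769, -0.1514, 0.1336]
tool_rot: [2.801, 1.422, -0.0]
ft_force: [-1.2, 0.2, 2.3]
grip_width: 0.005
grip_force: 1.5
```

Call:
step_arm:
  commands:
    - {"travel": [0, 0, 0.002], "turn": [0, 0, 0]}
    - {"travel": [0, 0, 0.003], "turn": [0, 0, 0]}
    - {"travel": [0, 0, 0.003], "turn": [0, 0, 0]}

```text
time: 7.95
position: [0.4769, -0.1514, 0.1306]
tool_rot: [2.801, 1.422, 0.0]
ft_force: [-1.4, 1.1, 4.8]
grip_width: 0.005
grip_force: 2.3
```

Call:
step_arm:
  commands:
    - {"travel": [0, 0, 0.001], "turn": [0, 0, 0]}
    - {"travel": [0, 0, 0.002], "turn": [0, 0, 0]}
    - {"travel": [0, 0, 0.002], "turn": [0, 0, 0]}

```text
time: 8.25
position: [0.477, -0.1514, 0.1303]
tool_rot: [2.801, 1.422, -0.001]
ft_force: [-5.7, 2.3, 15.8]
grip_width: 0.002
grip_force: 7.6
```

The button is at its bottom stop: the force rose to 16 N with no further travel. Now I release it.

Call:
step_arm:
  commands:
    - {"travel": [0, 0, -0.01], "turn": [0, 0, 0]}
    - {"travel": [0, 0, -0.04], "turn": [0, 0, 0]}
    - {"travel": [0, 0, -0.08], "turn": [0, 0, 0]}
    - {"travel": [0, 0, -0.12], "turn": [0, 0, 0]}
    - {"travel": [0, 0, -0.12], "turn": [0, 0, 0]}

```text
time: 8.75
position: [0.48, -0.1521, 0.2539]
tool_rot: [2.794, 1.418, 0.01]
ft_force: [0.5, 0.4, 0.8]
grip_width: 0.002
grip_force: 0.0
```

Call:
step_arm:
  commands:
    - {"travel": [-0.08, 0, 0], "turn": [0, 0, 0]}
    - {"travel": [-0.08, 0, 0], "turn": [0, 0, 0]}
    - {"travel": [-0.08, 0, 0], "turn": [0, 0, 0]}
    - {"travel": [-0.08, 0, 0], "turn": [0, 0, 0]}

```text
time: 9.15
position: [0.4292, -0.2162, 0.2478]
tool_rot: [-2.802, -1.419, -0.0]
ft_force: [0.2, 0.4, 0.3]
grip_width: 0.005
grip_force: 0.0
```

```bash
python3 - <<'E'
from h import *
s=ctrl.get_state();im=ctrl.get_image('wrist');cv2.imwrite('pics/w7.png',im[:,:,::-1]);print(s['time'],s['ft_force'],tab(im,cam('wrist',s)))
E
```

```text
9.15 [0.21594392 0.40522812 0.32665368] (np.float64(nan), np.float64(nan))h.py:48: RuntimeWarning: invalid value encountered in scalar divide
  A=np.arange(lo,hi,.005);I=np.array([(M&sil(a)).sum()/(M|sil(a)).sum() for a in A]);g=I>I.max()-.01
h.py:49: RuntimeWarning: Mean of empty slice.
  return A[g].mean(),I.max()
  ret = ret.dtype.type(ret / rcount)
```

View pics/w7.png

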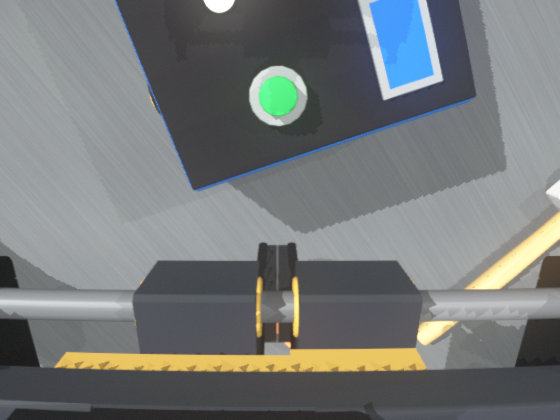

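The button (278,96) is free again and the arm is clear of everything, so I'm handing the job in.

```bash
python3 -c "
from bench import ctrl
print(ctrl.close_job())"
```

```text
the job is handed in; nothing more can be done
None
```

The tab points at the yellow mark (measured 0.34 rad against 0.35), the green button was then pressed to its stop and released, and the job is handed in with the arm clear at about 9 s.

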